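# Slide a moulded cover panel off the end of the trimming stand and rack it

### The arm

A 6-joint arm with a two-finger parallel gripper is mounted at the origin on the work surface. World frame = base frame: x ahead of the robot, y to its left, z up, the work surface at z = 0. Lengths are in m, angles in degrees, forces in N, time in s.
With the tool pointing down it reaches from about 0.25 to 0.725 m from the base axis. Payload 9.7 kg.
Tool frame: the origin (TCP) lies at the very end of the fingers, on their centre line; the grasp point (between the pads) lies 19 mm behind it (bot.hold_point_z is the distance from the TCP to the grasp point, in m); z points along the fingers, y is the line along which they close (so a half turn about z gives the same grasp; the last joint's range is limited). The gripper opens to 85 mm and grips with 20 to 120 N. Pads are 22 mm wide; open, the fingers measure 114 mm over their backs; the gripper's body (76 mm by 85 mm) begins 54 mm behind the grasp point. The pads swing forward as they close: fully open they stand 13 mm farther back than shut.
Start: joints at [63.885, 4.979, 10.078, 95.1, 0, 90], TCP at [0.242, 0.494, 0.231] pointing down, gripper open.
Joint ranges: [-179.16, 179.16], [-48.56, 103.87], [-65.8, 70.77], [-126.05, 130.52], [-82.76, 87.17], [-180, 180]. Speed limits (degrees/s): [127.2, 127.2, 147.25, 180, 180, 180].

### API

Orientations are given as [roll, pitch, yaw] about the fixed x, y, z axes, in that order (R = Rz(yaw) Ry(pitch) Rx(roll)).
In Python, from workcell import bot gives the robot as it stands.
- The arm moves only by the tool play_rows, never from a script. Its argument "targets" is a list of rows, each an object with "grip": the closure in counts, from 0 (fully open) to 255 (shut); "linear": the shift along the world's x, y, z in cm, a list of three; "delta_rot": the turn, a rotation vector about the world's x, y, z in rad, a list of three. A call has 1 to 10 rows; each row is the pose to reach, as a shift and turn from the pose commanded when the call began; what a row does not reach only later rows make up. A row lasts 1/10 s, in which the tool goes at most 50 mm and 8.59 degrees, less where a joint would pass 70% of its speed; a pose out of reach is approached as far as the arm can. A call with a gripper value outside its range is refused whole. The fingers move at their own pace and stop on an object; "force" is the grip in N (left out, the last holds). Time passes only in rows, so rows that repeat a pose let the fingers close. It gives the time, the measured TCP pose, the force, the opening and the grip force at its end, in the units of the state.
- bot.get_obs(): the state, without advancing time (a new reading comes with each control period).
- bot.camera(name): name is "scene" or "top"; returns a dict with "color" (420x560x3 uint8, red, green, blue), "range_z" (420x560 float32, m along the optical axis (not along the pixel's ray), 0 where there is no reading), "fov_y" (degrees; the focal length in pixels is half the picture's height over the tangent of half this angle, whatever the lens; pixels are square), "cx", "cy" (the principal point, pixels), "world_to_cam" (4x4, takes a point from world to camera coordinates). Camera axes: x right, y up, looking along -z (the intrinsics and any distortion apply to the point x, -y, -z); pixel columns grow to the right and rows downward; lengths in m; the calibration is good to about 2 mm. A picture is of the moment at which its call begins.
- bot.job_done(): hands the job in; it is judged then, once.
Trained networks look in a picture, given as the dict that the camera call returned (one of the last four; its "shot" number tells which), for a name from the list of things; names that differ only in an ending like _2 or _b are one class to them, and where a whole thing is asked for, a point or a joint stands for the part that bears it (a point fixed in the world has none). Each returns a list of dicts, best first, with "conf" (0 to 1); they miss things now and then, are a little off and sometimes report something else, mostly with a low value. They report only what shows in the picture. A call takes as long as a camera call. They do not tell look-alikes from the thing itself.
- bot.search_frame(picture, target): "box" ([left, top, right, bottom] in pixels, round what is visible of it).
- bot.trace(picture, target): "pixels" (420x560 bool, what is visible of it) and "box" ([left, top, right, bottom] in pixels, round what is visible of it).
- bot.pinpoint(picture, target): "pixel" ([column, row] in pixels: a listed point, or the origin of a listed thing).
The state is a dict: "time": time; "q": joint angles; "qd": joint speeds; "joint_efforts": joint torques, N m; "ee_pos": TCP position; "tcp_rot": TCP orientation; "wrist_force": force on the tool from outside, world axes, zero at the start; "torque": the same for the moment, N m; "opening": finger opening in m; "grasp_force": force on a finger pad.
Only numpy, scipy, OpenCV 4.12 (cv2) and the standard library are available. Lean on these libraries where they do the work, as an engineer would, in place of code of your own. Each camera call takes 0.05 s, during which the arm holds its last target. There are 200 camera calls.

### The job

Slide the black cover panel along the ledge of the white sloping trimming stand, towards either end, until roughly a quarter of it sticks out past the end of the stand (it must stay resting on the stand), then pinch that overhanging part, front and back, and lift the panel off. Set it down centred on the ledge of the small yellow rack, leaning back on the rack's face, lowering it onto the ledge before you let go. Do not let the panel fall, and leave the cutters, the blue tub and the can where they are.

Things in the scene. Friction and masses are not known exactly. Their poses are not given: they have to be found in the camera images.
- panel: Loose black plastic cover panel, grey square on its face, about 120 g: 180 mm long (its y), 100 wide (its x), 5 thick (its z, out of the front). Origin: centre of the back face. Starts wholly on the stand, back on the sloping face, lower long edge on the ledge, x down the slope. Pushed at a short end within 35 mm of the ledge it slides without tipping; it tips off once half sticks out.
- stand: White sloping trimming stand, fixed, 260 mm long (y = -130 to 130). Origin on the table under its middle; z up, y along the ledge, x the way the face looks. Face 10 mm thick, 55 deg from level. Its ends are open, nothing stands behind an overhanging panel. Struts at y = +-70; footplate 130 x 195 x 8 mm. Resting panel's origin: x = 11.3, z = 91.0 mm here.
- stand_corner (a point): Middle of the line where the stand's face meets its ledge: x = 40, y = 0, z = 50 mm in the stand's frame (same axes). From it the face rises 115 mm up the slope along (-0.574, 0, 0.819), 15 mm more than the panel; (0.819, 0, 0.574) is out of the face. The ledge is square to the face, 8 mm thick, stands 20 mm out of it and is as long as the face.
- rack: Small yellow rack, fixed: same slope and axes as the stand but 100 mm long (y = -50 to 50), face 10 mm thick. Origin on the table under its middle. Struts at y = +-30; footplate 130 x 75 x 8 mm. Resting panel's origin: x = 11.3, z = 91.0 mm here, y = 0 when centred; it then sticks out 40 mm past each end and 20 mm above the face.
- rack_corner (a point): Middle of the line where the rack's face meets its ledge: x = 40, y = 0, z = 50 mm in the rack's frame. From it the face rises 80 mm up the slope along (-0.574, 0, 0.819). The ledge is square to the face, 8 mm thick, stands 20 mm out of it and is as long as the face.
- cutters: Bystander: side cutters with one orange and one blue handle, lying on the table, 160 mm long (along its x), 60 mm wide, 12 mm high. Origin on the table near its middle.
- tub: Bystander: open blue plastic tub, 70 mm across, 60 mm high. Origin at the centre of its underside.
- can: Bystander: closed can, 60 mm across, 90 mm high. Origin at the centre of its underside.
Not all that is in view belongs to the job. What is shaped like the rack but purple or red is not meant.

How it is judged:
By the outcome, as a careful person would: the job done as asked, in the order asked, and still so for the second after the job is handed in, with the robot touching nothing.
It also fails if it takes over 54 s, if anything falls off the work surface, if the arm or the gripper's body presses on something with over 40 N, if the wrist force passes 120 N, or if a joint passes its speed limit or range.

## Working session

There is one attempt and no reset: what is moved stays moved. The work goes in short steps, Python scripts to look and compute and a tool call to move; the robot and the scene stay as the last step left them, time stands still between calls to the robot, and variables do not carry over. Pictures are saved under pics/ and viewed, at most 10 in all, crops included, and the job is handed in when it is done.

Besides the shell and the picture viewer there is one more tool, called as name(argument=value, ...) on one line, values as JSON. play_rows: Moves the arm, as the interface text tells. Its arguments: {"type":"object","properties":{"targets":{"type":"array","items":{"type":"object","properties":{"grip":{"type":"number"},"linear":{"type":"array","items":{"type":"number"}},"delta_rot":{"type":"array","items":{"type":"number"}}}}},"force":{"type":"number"}},"required":["targets"]}

```bash
mkdir -p pics; ls
cat > h.py <<'E'
import numpy as np, cv2
from workcell import bot
def K(p):
    h,w=p["range_z"].shape; f=h/2/np.tan(np.radians(p["fov_y"])/2); return f,p["cx"],p["cy"]
def cloud(p):
    f,cx,cy=K(p); z=p["range_z"]; v,u=np.indices(z.shape)
    c=np.stack([(u-cx)/f*z,-(v-cy)/f*z,-z,np.ones_like(z)],-1)
    W=c@np.linalg.inv(p["world_to_cam"]).T; W=W[...,:3]; W[z<=0]=np.nan; return W
def proj(p,X):
    f,cx,cy=K(p); c=p["world_to_cam"]@np.append(X,1); return [cx+f*c[0]/-c[2], cy-f*c[1]/-c[2]]
def save(p,n): cv2.imwrite("pics/"+n,p["color"][...,::-1])
E
python3 - <<'E'
from h import *
print({k:v for k,v in bot.get_obs().items()})
a=bot.camera("scene"); b=bot.camera("top")
print([ (k,a[k]) for k in a if k not in("color","range_z")],b["fov_y"],b["world_to_cam"])
cv2.imwrite("pics/a.png",np.hstack([cv2.resize(x["color"],(400,300)) for x in(a,b)])[...,::-1])
save(a,"s.png");save(b,"t.png")
for n,p in(("scene",a),("top",b)):
    for t in("panel","stand","stand_corner","rack","rack_corner","cutters","tub","can"):
        W=cloud(p)
        r=bot.pinpoint(p,t)
        print(n,t,[(np.round(q["pixel"]),round(q["conf"],2),np.round(W[int(q["pixel"][1])%420,int(q["pixel"][0])%560],3)) for q in r[:4]])
E
```

```text
pics
{'time': 0.0, 'q': array([6.38867569e+01, 5.00946877e+00, 1.00331916e+01, 9.51001884e+01,
       2.06462092e-05, 9.00012478e+01]), 'qd': array([-0.06643629, -0.07117084, -0.02244953, -0.04505165,  0.06323942,
        0.09520777]), 'joint_efforts': array([-1.67086735e-03, -5.20390427e+01,  4.64801788e+01,  1.62614178e-02,
       -2.88934393e-05,  6.90864709e-06]), 'ee_pos': array([0.24197329, 0.49364035, 0.23058742]), 'tcp_rot': array([-1.79923534e+02, -1.89808400e-05,  1.53885509e+02]), 'wrist_force': array([ 0.79910611,  0.51661417, -0.02645051]), 'torque': array([-0.01140529, -0.00190363, -0.04717723]), 'grasp_force': 0.0, 'opening': 0.08537010689661084}
[('fov_y', 48.29833635098268), ('cx', 278.62885983965083), ('cy', 214.24138209586192), ('world_to_cam', array([[-0.57320766,  0.81931432, -0.01253108,  0.37706604],
       [-0.69422956, -0.47745851,  0.53858953,  0.31081228],
       [ 0.43529104,  0.31742308,  0.8424751 , -1.3920783 ],
       [ 0.        ,  0.        ,  0.        ,  1.        ]])), ('shot', 1)] 43.03722361235629 [[-0.00987932 -0.99986629 -0.0130306  -0.0514905
[... 1547 characters left out ...]
.]), 0.93, array([0.344, 0.114, 0.112])), (array([284., 267.]), 0.71, array([ 0.405, -0.055,  0.107]))]
top rack_corner [(array([215., 313.]), 0.77, array([0.287, 0.123, 0.053])), (array([336., 212.]), 0.75, array([ 0.542, -0.192,  0.049])), (array([292., 279.]), 0.66, array([ 0.371, -0.074,  0.051])), (array([410., 275.]), 0.63, array([ 0.381, -0.374,  0.056]))]
top cutters [(array([264., 166.]), 0.92, array([ 0.673, -0.001, -0.003]))]
top tub [(array([190., 133.]), 0.79, array([0.766, 0.198, 0.008])), (array([181., 205.]), 0.28, array([0.563, 0.207, 0.062]))]
top can [(array([336., 136.]), 0.68, array([ 0.732, -0.192,  0.088])), (array([332., 203.]), 0.47, array([ 0.562, -0.18 ,  0.077]))]
```

View pics/s.png

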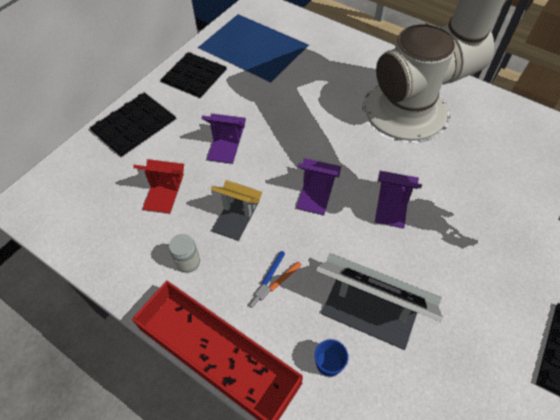

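View pics/t.png

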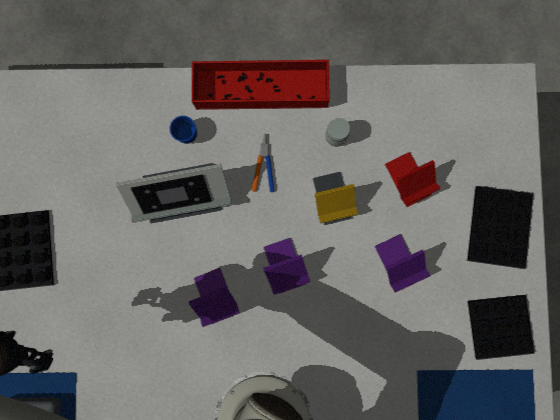

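The scene picture shows the stand at about (382,287) with the black panel on it. The yellow rack is at (238,195), purple look-alikes at (227,135), (319,185) and (397,197), and a red one at (163,185). In the top picture the yellow rack is at (336,203), purple ones at (213,297), (287,267) and (402,262), and red at (412,177). I choose the yellow one by its colour. Next I fit poses from depth.

```bash
cat > fit.py <<'E'
from h import *
def frame(p,target,near,L,slope,show=True):
    """fit of a rack/stand: yaw, corner and origin from the mask's depth"""
    W=cloud(p); r=bot.trace(p,target)
    best=min(r,key=lambda q:abs(np.nanmedian(W[q["pixels"]],0)[:2]-near).sum())
    return W,best["pixels"],best["conf"]
def plane(P):
    m=np.ones(len(P),bool)
    for _ in range(6):
        c=P[m].mean(0); n=np.linalg.svd(P[m]-c,full_matrices=False)[2][2]; n*=np.sign(n[2])
        d=(P-c)@n; m=abs(d)<max(.003,1.5*d[m].std()) 
    return c,n,m
E
python3 - <<'E'
from fit import *
for cam in("top","scene"):
  p=bot.camera(cam); hsv=cv2.cvtColor(p["color"],cv2.COLOR_RGB2HSV)
  for t,near in(("panel",(.58,.22)),("stand",(.58,.22)),("rack",(.56,-.18))):
    W,M,c=frame(p,t,np.array(near),0,0)
    P=W[M]; P=P[~np.isnan(P[:,0])]; P=P[P[:,2]>(.065 if t!="panel" else .03)]
    if len(P)<30: print(cam,t,"few"); continue
    c0,n,m=plane(P); Q=P[m]
    yaw=np.degrees(np.arctan2(n[1],n[0]));
    e=np.array([-np.sin(np.radians(yaw)),np.cos(np.radians(yaw)),0])
    s=Q@e; up=np.cross(e,n); up*=np.sign(up[2]); h=Q@up
    print(cam,t,"conf",round(c,2),"n",len(P),m.sum(),"normal",n.round(3),"yaw",yaw.round(1),"c",c0.round(4),"s range",np.percentile(s,[.5,50,99.5]).round(4),"len",np.ptp(np.percentile(s,[.5,99.5])).round(3),"h",np.percentile(h,[.5,99.5]).round(4),"ztop",np.percentile(Q[:,2],[1,99]).round(3),"std",((Q-c0)@n).std().round(4))
  if cam=="top":
    a=p["color"][140:240,100:380]; cv2.imwrite("pics/crop.png",cv2.resize(a,(784,280),interpolation=cv2.INTER_CUBIC)[...,::-1])
E
```

```text
top panel conf 0.75 n 2048 1768 normal [-0.812 -0.142  0.566] yaw -170.1 c [0.5868 0.2238 0.0963] s range [-0.2086 -0.119  -0.0311] len 0.177 h [0.3756 0.4783] ztop [0.053 0.137] std 0.0015
top stand conf 0.74 n 1533 1183 normal [-0.804 -0.142  0.577] yaw -170.0 c [0.611  0.2078 0.1177] s range [-0.2392 -0.0742  0.0193] len 0.258 h [0.4009 0.5004] ztop [0.067 0.147] std 0.0015
top rack conf 0.69 n 743 608 normal [-0.792 -0.189  0.581] yaw -166.6 c [ 0.5732 -0.1858  0.0924] s range [0.2643 0.314  0.3634] len 0.099 h [0.341  0.4057] ztop [0.066 0.118] std 0.0015
scene panel conf 0.86 n 866 796 normal [-0.798 -0.14   0.586] yaw -170.1 c [0.591  0.2246 0.1031] s range [-0.2057 -0.1193 -0.03  ] len 0.176 h [0.3845 0.4885] ztop [0.052 0.136] std 0.0009
scene stand conf 0.91 n 1099 705 normal [-0.79  -0.138  0.597] yaw -170.1 c [0.6177 0.2176 0.1287] s range [-0.2377 -0.1044  0.0197] len 0.257 h [0.4123 0.5105] ztop [0.067 0.146] std 0.0013
scene rack conf 0.79 n 297 173 normal [-0.755 -0.151  0.638] yaw -168.7 c [ 0.5823 -0.1829  0.1026] s range [0.247  0.2947 0.3455] len 0.098 h [0.3745 0.4387] ztop [0.067 0.117] std 0.0016
```

View pics/crop.png

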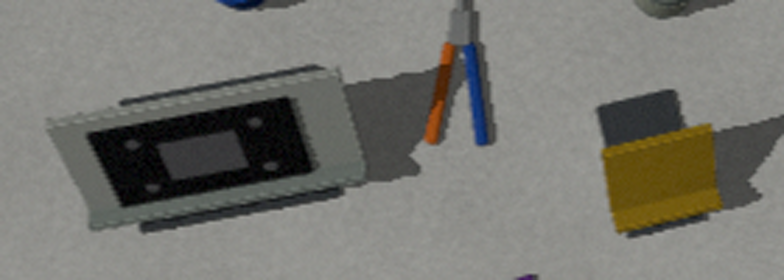

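The crop confirms the choice: the yellow rack, with its face towards the robot, is at crop position (660,180). The panel lies on the stand between crop positions (90,130) and (310,170). The sizes agree (258/260, 177/180 and 99/100 mm), and so do the corner heights.

```bash
cat > plan.py <<'E'
from h import *
from scipy.spatial.transform import Rotation as R
def F(corner,yaw):
    a=np.radians(yaw); xs=np.array([np.cos(a),np.sin(a),0]); ys=np.array([-np.sin(a),np.cos(a),0]); z=np.array([0,0,1.])
    return dict(c=np.array(corner),y=ys,n=.819*xs+.574*z,up=-.574*xs+.819*z)
S=F([.5627,.2104,.05],-170.05); K_=F([.5445,-.1930,.05],-166.8)
def pt(f,y,h,g): return f["c"]+y*f["y"]+h*f["up"]+g*f["n"]
def ori(zt,yt): 
    zt=zt/np.linalg.norm(zt); return R.from_matrix(np.c_[np.cross(yt,zt),yt,zt])
def delta(p1,R1,p0=None,R0=None):
    o=bot.get_obs()
    p0=o["ee_pos"] if p0 is None else p0
    R0=R.from_euler("xyz",o["tcp_rot"],degrees=True) if R0 is None else R0
    rv=(R1*R0.inv()).as_rotvec()
    print("t",round(o["time"],2),"pos",o["ee_pos"].round(4),"rpy",o["tcp_rot"].round(2),"q",o["q"].round(2),"-> p",np.round(p1,4),"lin cm",((p1-p0)*100).round(2),"rot",rv.round(4),"deg",np.degrees(np.linalg.norm(rv)).round(1),"F",o["wrist_force"].round(1))
E
python3 - <<'E'
from plan import *
for s in(1,-1): delta(pt(S,-.124,.02,.06),ori(-S["n"],s*S["y"]))
E
```

```text
t 1.3 pos [0.2421 0.4938 0.2313] rpy [-180.      0.    153.88] q [63.89  4.98 10.08 95.1  -0.   90.  ] -> p [0.5042 0.326  0.1008] lin cm [ 26.21 -16.78 -13.05] rot [ 1.2286 -0.1745 -2.2679] deg 148.1 F [ 0.6  1.2 -0.7]
t 1.3 pos [0.2421 0.4938 0.2313] rpy [-180.      0.    153.88] q [63.89  4.98 10.08 95.1  -0.   90.  ] -> p [0.5042 0.326  0.1008] lin cm [ 26.21 -16.78 -13.05] rot [-0.137  -0.9648  0.5798] deg 65.0 F [ 0.6  1.2 -0.7]
```

play_rows(targets=[{"linear": [8,-5,0],"delta_rot": [-0.02,-0.14,0.083],"grip": 255},{"linear": [14,-9,-2],"delta_rot": [-0.04,-0.28,0.166],"grip": 255},{"linear": [18,-11.5,-4],"delta_rot": [-0.06,-0.42,0.25],"grip": 255},{"linear": [21,-13.5,-7],"delta_rot": [-0.08,-0.56,0.33],"grip": 255},{"linear": [24,-15.5,-10],"delta_rot": [-0.1,-0.7,0.42],"grip": 255},{"linear": [26.2,-16.8,-13],"delta_rot": [-0.12,-0.84,0.5],"grip": 255},{"linear": [26.2,-16.8,-13],"delta_rot": [-0.137,-0.965,0.58],"grip": 255},{"linear": [26.2,-16.8,-13],"delta_rot": [-0.137,-0.965,0.58],"grip": 255},{"linear": [26.2,-16.8,-13],"delta_rot": [-0.137,-0.965,0.58],"grip": 255},{"linear": [26.2,-16.8,-13],"delta_rot": [-0.137,-0.965,0.58],"grip": 255}])

```text
time: 2.3
ee_pos: [0.5037, 0.3257, 0.1016]
tcp_rot: [179.8, 54.8, -170.3]
wrist_force: [0.7, 0.7, 1.2]
opening: -0.0001
grasp_force: 0.0
```

Run:
```python
from plan import *
delta(pt(S,-.124,.02,.002),ori(-S["n"],-S["y"]))
p=bot.camera("top"); print(bot.get_obs()["opening"],proj(p,bot.get_obs()["ee_pos"]))
cv2.imwrite("pics/c2.png",cv2.resize(p["color"][130:260,80:260],(720,520),interpolation=cv2.INTER_CUBIC)[...,::-1])
```

```text
t 2.3 pos [0.5037 0.3257 0.1016] rpy [ 179.83   54.8  -170.31] q [ 46.16 -29.31 -51.84  18.65 -28.9   23.04] -> p [0.551  0.3342 0.0675] lin cm [ 4.73  0.86 -3.4 ] rot [-0.0011 -0.0033  0.0021] deg 0.2 F [0.7 0.7 1.2]
2.0766395105834634e-05 [np.float64(128.79134650675545), np.float64(227.16009441494532)]
```

View pics/c2.png

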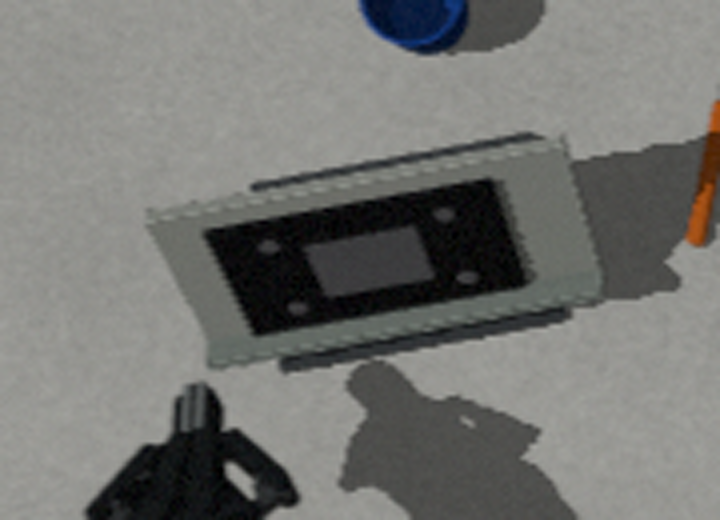

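The finger tip shows at crop (195,385), clear of the stand's left end, and the panel's left end is at (230,285). I move in along the face normal.

play_rows(targets=[{"linear": [1.5,0.27,-1.1],"delta_rot": [0,0,0],"grip": 255},{"linear": [3.0,0.54,-2.2],"delta_rot": [0,0,0],"grip": 255},{"linear": [4.1,0.75,-3.0],"delta_rot": [0,0,0],"grip": 255},{"linear": [4.5,0.82,-3.25],"delta_rot": [0,0,0],"grip": 255},{"linear": [4.7,0.85,-3.4],"delta_rot": [0,0,0],"grip": 255},{"linear": [4.7,0.85,-3.4],"delta_rot": [0,0,0],"grip": 255}])

```text
time: 2.95
ee_pos: [0.5518, 0.3356, 0.0692]
tcp_rot: [179.9, 55.0, -170.1]
wrist_force: [0.3, -0.5, 0.2]
opening: 0.0002
grasp_force: 0.0
```

Run:
```python
from plan import *
o=bot.get_obs(); d=o["ee_pos"]-S["c"]; print([round(float(d@S[k]),4) for k in "ynu" if k!="u"]+[round(float(d@S["up"]),4)],o["wrist_force"].round(1), S)
```

```text
[-0.1252, 0.0021, 0.022] [ 0.3 -0.5  0.2] {'c': array([0.5627, 0.2104, 0.05  ]), 'y': array([ 0.1727887 , -0.98495891,  0.        ]), 'n': array([-0.80668135, -0.14151395,  0.574     ]), 'up': array([0.56536642, 0.09918072, 0.819     ])}
```

play_rows(targets=[{"linear": [0.08,0.01,-0.06],"delta_rot": [0,0,0],"grip": 255},{"linear": [0.17,-0.48,-0.06],"delta_rot": [0,0,0],"grip": 255},{"linear": [0.25,-0.98,-0.06],"delta_rot": [0,0,0],"grip": 255},{"linear": [0.34,-1.47,-0.06],"delta_rot": [0,0,0],"grip": 255},{"linear": [0.43,-1.96,-0.06],"delta_rot": [0,0,0],"grip": 255},{"linear": [0.51,-2.45,-0.06],"delta_rot": [0,0,0],"grip": 255},{"linear": [0.6,-2.95,-0.06],"delta_rot": [0,0,0],"grip": 255},{"linear": [0.69,-3.44,-0.06],"delta_rot": [0,0,0],"grip": 255},{"linear": [0.77,-3.93,-0.06],"delta_rot": [0,0,0],"grip": 255},{"linear": [0.86,-4.42,-0.06],"delta_rot": [0,0,0],"grip": 255}])

```text
time: 3.95
ee_pos: [0.5595, 0.2918, 0.0685]
tcp_rot: [179.7, 55.1, -170.1]
wrist_force: [-7.9, 4.6, 4.7]
opening: -0.0001
grasp_force: 4.3
```

```bash
cat > pan.py <<'E'
from fit import *; from plan import *
def panel(f,cams=("top","scene"),near=None,t="panel"):
    o=bot.get_obs(); d=o["ee_pos"]-f["c"]; print("tcp y,n,up",[round(float(d@f[k]),4) for k in("y","n","up")],o["wrist_force"].round(1),o["time"])
    for cam in cams:
        p=bot.camera(cam); r=bot.trace(p,t)
        if not r: print(cam,"none"); continue
        W=cloud(p); q=r[0]; P=W[q["pixels"]]; P=P[~np.isnan(P[:,0])]; d=P-f["c"]
        g=d@f["n"]; m=(abs(g-.005)<.01); d=d[m]
        if m.sum()<30: print(cam,"few",np.nanmedian(P,0)); continue
        c,n,_=plane(P[m])
        print(cam,q["conf"].__round__(2),m.sum(),"y",np.percentile(d@f["y"],[.5,99.5]).round(4),"up",np.percentile(d@f["up"],[.5,99.5]).round(4),"n",np.median(d@f["n"]).round(4),"normal",n.round(3))
    return p
if __name__=="__main__": panel(S)
E
python3 pan.py
```

```text
tcp y,n,up [-0.0807, 0.0017, 0.0214] [-7.9  4.6  4.7] 3.95
top 0.7 2015 y [-0.0746  0.1022] up [-0.0003  0.1021] n 0.0053 normal [-0.81  -0.144  0.568]
scene 0.57 847 y [-0.0711  0.1033] up [-0.0027  0.1076] n 0.0059 normal [-0.798 -0.14   0.586]
```

play_rows(targets=[{"linear": [0.08,-0.5,0.02],"delta_rot": [0,0,0],"grip": 255},{"linear": [0.16,-1.0,0.02],"delta_rot": [0,0,0],"grip": 255},{"linear": [0.24,-1.5,0.02],"delta_rot": [0,0,0],"grip": 255},{"linear": [0.33,-2.0,0.02],"delta_rot": [0,0,0],"grip": 255},{"linear": [0.42,-2.5,0.02],"delta_rot": [0,0,0],"grip": 255},{"linear": [0.51,-3.0,0.02],"delta_rot": [0,0,0],"grip": 255},{"linear": [0.6,-3.5,0.02],"delta_rot": [0,0,0],"grip": 255},{"linear": [0.68,-4.0,0.02],"delta_rot": [0,0,0],"grip": 255},{"linear": [0.77,-4.5,0.02],"delta_rot": [0,0,0],"grip": 255},{"linear": [0.86,-5.0,0.02],"delta_rot": [0,0,0],"grip": 255}])

```text
time: 5.15
ee_pos: [0.5684, 0.2414, 0.0686]
tcp_rot: [179.8, 55.1, -170.1]
wrist_force: [-8.5, 6.7, 6.1]
opening: -0.0003
grasp_force: 4.9
```

```bash
python3 pan.py
```

```text
tcp y,n,up [-0.0296, 0.0017, 0.0215] [-8.5  6.7  6.1] 5.15
top 0.95 2072 y [-0.0241  0.1528] up [-0.0012  0.1022] n 0.0053 normal [-0.807 -0.141  0.573]
scene 0.62 802 y [-0.0238  0.1557] up [-0.0587  0.1022] n 0.0059 normal [-0.798 -0.14   0.587]
```

play_rows(targets=[{"linear": [0.08,-0.5,0.01],"delta_rot": [0,0,0],"grip": 255},{"linear": [0.17,-1.0,0.01],"delta_rot": [0,0,0],"grip": 255},{"linear": [0.25,-1.5,0.01],"delta_rot": [0,0,0],"grip": 255},{"linear": [0.33,-1.95,0.01],"delta_rot": [0,0,0],"grip": 255},{"linear": [0.33,-1.95,0.01],"delta_rot": [0,0,0],"grip": 255},{"linear": [0.3,-1.8,0.01],"delta_rot": [0,0,0],"grip": 255},{"linear": [-0.5,-1.8,0.6],"delta_rot": [0,0,0],"grip": 255},{"linear": [-2.5,-2.2,2.0],"delta_rot": [0,0,0],"grip": 255},{"linear": [-5,-2.7,4.5],"delta_rot": [0,0,0],"grip": 255},{"linear": [-8,-3.2,8],"delta_rot": [0,0,0],"grip": 255}])

```text
time: 6.35
ee_pos: [0.4939, 0.2116, 0.1434]
tcp_rot: [-179.5, 54.4, -169.9]
wrist_force: [-57.2, -37.3, 49.2]
opening: 0.0
grasp_force: 0.0
```

```bash
python3 pan.py
python3 - <<'E'
from plan import *
# candidate pre-grasp: tool in the panel plane, alpha tilted toward the end
for a in(0,30,45,60):
    a=np.radians(a); zt=-np.cos(a)*S["up"]-np.sin(a)*S["y"]
    for s in(1,-1):
        print(np.degrees(a)); delta(pt(S,.152,.08,.0025)+.019*zt-.10*zt,ori(zt,s*S["n"]))
E
```

```text
tcp y,n,up [-0.0131, 0.109, 0.0377] [-57.2 -37.3  49.2] 6.35
top 0.91 2040 y [-0.0044  0.1742] up [-0.001  0.102] n 0.0053 normal [-0.807 -0.139  0.573]
scene 0.62 762 y [-0.0003  0.1746] up [-0.0024  0.1031] n 0.0059 normal [-0.798 -0.14   0.586]
0.0
t 6.55 pos [0.4956 0.2135 0.1468] rpy [-179.83   54.76 -170.05] q [ 33.19 -48.55 -56.81  29.34 -18.97  13.93] -> p [0.678  0.0763 0.1833] lin cm [ 18.24 -13.72   3.65] rot [-0.495   1.1402  1.685 ] deg 120.0 F [-0.1  0.6  0.2]
0.0
t 6.55 pos [0.4956 0.2135 0.1468] rpy [-179.83   54.76 -170.05] q [ 33.19 -48.55 -56.81  29.34 -18.97  13.93] -> p [0.678  0.0763 0.1833] lin cm [ 18.24 -13.72   3.65] rot [ 0.0828  1.2371 -1.6831] deg 119.8 F [-0.1  0.6  0.2]
29.999999999999996
t 6.55 pos [0.4956 0.2135 0.1468] rpy [-179.83   54.76 -170.05] q [ 33.19 -48.55 -56.81  29.34 -18.97  13.93] -> p [0.6788 0.0353 0.1744] lin cm [ 18.33 -17.82   2.76] rot [0.0052 0.8275 1.6256] deg 104.5 F [-0.1  0.6  0.2]
29.999999999999996
t 6.55 pos [0.4956 0.2135 0.1468] rpy [-179.83   54.76 -170.05] q [ 33.19 -48.55 -56.81  29.34 -18.97  13.93] -> p [0.6788 0.035
[... 344 characters left out ...]
0.4956 0.2135 0.1468] rpy [-179.83   54.76 -170.05] q [ 33.19 -48.55 -56.81  29.34 -18.97  13.93] -> p [0.6745 0.0175 0.1639] lin cm [ 17.89 -19.6    1.71] rot [ 0.7031  1.9046 -1.6083] deg 148.4 F [-0.1  0.6  0.2]
59.99999999999999
t 6.55 pos [0.4956 0.2135 0.1468] rpy [-179.83   54.76 -170.05] q [ 33.19 -48.55 -56.81  29.34 -18.97  13.93] -> p [0.6672 0.0032 0.1501] lin cm [ 17.16 -21.03   0.33] rot [0.4689 0.4967 1.4906] deg 93.9 F [-0.1  0.6  0.2]
59.99999999999999
t 6.55 pos [0.4956 0.2135 0.1468] rpy [-179.83   54.76 -170.05] q [ 33.19 -48.55 -56.81  29.34 -18.97  13.93] -> p [0.6672 0.0032 0.1501] lin cm [ 17.16 -21.03   0.33] rot [ 0.929   2.1137 -1.5309] deg 158.7 F [-0.1  0.6  0.2]
```

```bash
cat > kin.py <<'E'
import numpy as np, itertools
D=[([63.885,4.979,10.078,95.1,0,90],(.2421,.4938,.2313)),
([46.16,-29.31,-51.84,18.65,-28.9,23.04],(.5037,.3257,.1016)),
([33.19,-48.55,-56.81,29.34,-18.97,13.93],(.4956,.2135,.1468))]
def feats(q,full):
    q1,j2,j3,j4,j5,_=np.radians(q); a=j2-j3; f=a+j4
    d=lambda t:(np.cos(t),-np.sin(t))    # pitch-down direction in (r,z)
    u=lambda t:(np.sin(t),np.cos(t))
    tr,tz=np.cos(j5)*np.array(d(f))
    # cols: z0,L2(up),L3(fwd),e(along tool at j5=0),d6 | r0,L2 fwd,L3 up
    r=[0,u(j2)[0],d(a)[0],d(f)[0],tr]; z=[1,u(j2)[1],d(a)[1],d(f)[1],tz]; l=[0,0,0,0,np.sin(j5)]
    if full: r+=[1,d(j2)[0],u(a)[0],u(f)[0]]; z+=[0,d(j2)[1],u(a)[1],u(f)[1]]; l+=[0]*4
    return np.array([r,l,z])
def fit(D,full=True,reg=1e-3):
    A=[];b=[]
    for q,p in D:
        c,s=np.cos(np.radians(q[0])),np.sin(np.radians(q[0]))
        A.append(feats(q,full)); b+=[c*p[0]+s*p[1],-s*p[0]+c*p[1],p[2]]
    A=np.vstack(A);b=np.array(b); n=A.shape[1]
    w=np.full(n,.002); w[5:]=.03
    x=np.linalg.lstsq(np.vstack([A,np.diag(w)*.3]),np.append(b,np.zeros(n)),rcond=None)[0]
    return x,A@x-b
if __name__=="__main__":
    for full in(False,True):
        x,e=fit(D,full); print(x.round(3),(e*1000).round(1))
E
python3 kin.py
```

```text
[0.202 0.428 0.518 0.164 0.283] [ 3.5  0.  -4.1 -4.6  0.9  3.6  2.6  0.6  0.5]
[ 0.182  0.436  0.525  0.164  0.285 -0.008  0.009  0.019 -0.011] [ 0.  0. -0. -0.  0.  0.  0.  0. -0.]
```

```bash
cat > ik.py <<'E'
from kin import *; from plan import *
from scipy.optimize import least_squares
x,_=fit(D,True); lo=np.array([-179,-48.5,-65.8,-126,-82.7]);hi=np.array([179,103.8,70.7,130.5,87.1])
def fk(q):
    c,s=np.cos(np.radians(q[0])),np.sin(np.radians(q[0])); M=np.array([[c,-s,0],[s,c,0],[0,0,1]])
    _,j2,j3,j4,j5=np.radians(q[:5]); f=j2-j3+j4
    return M@(feats(list(q)+[0],True)@x), M@np.array([np.cos(j5)*np.cos(f),np.sin(j5),-np.cos(j5)*np.sin(f)])
def ik(p,zt):
    best=None
    for g in([0,0,0,90,0],[0,30,30,100,30],[0,0,-40,100,30],[-20,-20,-40,100,45]):
        r=least_squares(lambda q:np.r_[(fk(q)[0]-p)*10,fk(q)[1]-zt],g,bounds=(lo,hi),x_scale=30)
        if best is None or r.cost<best.cost: best=r
    return best.x,best.cost**.5
if __name__=="__main__":
  for f,nm,y,lift in((S,"stand",.152,0),(S,"stand pre",.152,.10),(K_,"rack",.067,0),(K_,"rack",.067,.06)):
    for a in(0,15,30,45,60,75):
        a=np.radians(a); zt=-np.cos(a)*f["up"]-np.sin(a)*f["y"]
        p=pt(f,y,.08,.0025)+.019*zt+lift*(f["up"] if nm[0]=="s" else np.array([0,0,1]))
        q,c=ik(p,zt); print(nm,lift,np.degrees(a).round(),q.round(1),c.round(3),"wrist",(p-.283*zt).round(3))
E
python3 ik.py
```

```text
stand 0 0.0 [  6.9  58.7  63.4 129.7  -1.8] 0.0 wrist [0.781 0.094 0.333]
stand 0 15.0 [  1.9  59.4  63.6 130.5  10.3] 0.003 wrist [0.788 0.026 0.326]
stand 0 30.0 [ -2.9  59.1  60.3 130.5  22.2] 0.009 wrist [ 0.784 -0.039  0.304]
stand 0 45.0 [ -7.4  58.6  54.7 130.5  34. ] 0.016 wrist [ 0.77  -0.097  0.27 ]
stand 0 60.0 [-11.2  57.7  47.1 130.5  45.5] 0.034 wrist [ 0.746 -0.144  0.225]
stand 0 75.0 [-14.3  56.3  37.9 130.5  56.8] 0.069 wrist [ 0.715 -0.176  0.173]
stand pre 0.1 0.0 [  7.2  54.4  70.7 127.9  -1.9] 0.173 wrist [0.838 0.104 0.415]
stand pre 0.1 15.0 [  1.8  55.1  70.7 128.6  12.2] 0.174 wrist [0.845 0.036 0.408]
stand pre 0.1 30.0 [ -2.9  56.9  70.6 130.5  25. ] 0.158 wrist [ 0.841 -0.029  0.386]
stand pre 0.1 45.0 [ -7.   56.3  64.5 130.5  37.4] 0.144 wrist [ 0.827 -0.087  0.352]
stand pre 0.1 60.0 [-10.4  55.2  56.4 130.5  49.2] 0.136 wrist [ 0.803 -0.134  0.307]
stand pre 0.1 75.0 [-13.   53.5  46.9 130.5  60.5] 0.143 wrist [ 0.771 -0.166  0.255]
rack 0 0.0 [-15.9  54.4  56.7 123.9 -16.2] 0.0 wrist [ 0.75  -0.214  0.333]
rack 0 15.0 [-20.2  60.7  67.4 130.5  -5.3] 0.046 wrist [ 0.761 -0.281  0.326]
rack 0 30.0 [-24.7  60.3  66.4 130.5   5.7] 0.13 wrist [ 0.76  -0.347  0.304]
rack 0 45.0 [-29.3  59.8  63.4 130.5  17.1] 0.204 wrist [ 0.749 -0.405  0.27 ]
rack 0 60.0 [-33.7  59.2  58.5 130.5  28.7] 0.267 wrist [ 0.728 -0.453  0.225]
rack 0 75.0 [-37.6  58.4  52.  130.5  39.9] 0.321 wrist [ 0.699 -0.488  0.173]
rack 0.06 0.0 [-15.8  55.2  65.1 130.5 -16.3] 0.012 wrist [ 0.75  -0.214  0.393]
rack 0.06 15.0 [-20.2  54.9  66.  130.5  -5.5] 0.102 wrist [ 0.761 -0.281  0.386]
rack 0.06 30.0 [-24.8  54.5  65.  130.5   5.9] 0.185 wrist [ 0.76  -0.347  0.364]
rack 0.06 45.0 [-29.6  54.   62.  130.5  17.9] 0.258 wrist [ 0.749 -0.405  0.33 ]
rack 0.06 60.0 [-34.2  53.4  56.8 130.5  29.9] 0.317 wrist [ 0.728 -0.453  0.285]
rack 0.06 75.0 [-38.1  52.5  50.  130.5  41.4] 0.365 wrist [ 0.699 -0.488  0.233]
```

```bash
cat > wp.py <<'E'
from ik import *
def pose(f,a,y,h,g):
    a=np.radians(a); zt=-np.cos(a)*f["up"]-np.sin(a)*f["y"]
    return pt(f,y,h,g)+.019*zt, zt
if __name__=="__main__":
  for a in(0,-8,-15):
    for nm,f,y,h,g in(("pre",S,.23,.07,.0025),("pre2",S,.23,.10,.0025),("grasp",S,.153,.07,.0025),("grasp68",S,.153,.067,.0025),("lift",S,.153,.08,.03),("lift2",S,.153,.08,.08),("mid",S,.35,.08,.08),("rk",K_,.067,.085,.08),("rk1",K_,.067,.085,.004),("rk2",K_,.067,.07,.0025),("rkout",K_,.14,.07,.003)):
        p,zt=pose(f,a,y,h,g); q,c=ik(p,zt); print(a,nm,p.round(3),q.round(1),c.round(3))
E
python3 wp.py
```

```text
0 pre [ 0.629 -0.011  0.093] [  1.2  58.9  63.  128.8  -5. ] 0.0
0 pre2 [ 0.646 -0.008  0.118] [  1.4  59.7  68.5 130.5  -5. ] 0.038
0 grasp [0.616 0.064 0.093] [  6.8  56.7  59.2 127.4  -1.8] 0.0
0 grasp68 [0.614 0.064 0.091] [  6.8  56.2  58.  126.8  -1.8] 0.0
0 lift [0.599 0.062 0.117] [  6.7  52.8  55.1 127.3  -1.8] 0.0
0 lift2 [0.559 0.054 0.146] [  6.5  44.2  44.3 125.1  -2. ] 0.0
0 mid [ 0.593 -0.14   0.146] [ -8.4  51.9  57.1 128.8 -10.4] 0.0
0 rk [ 0.533 -0.265  0.15 ] [-18.2  43.2  43.9 121.6 -17.4] 0.0
0 rk1 [ 0.593 -0.25   0.106] [-15.8  54.9  58.1 124.8 -16.2] 0.0
0 rk2 [ 0.586 -0.252  0.093] [-16.1  53.   53.5 122.  -16.3] 0.0
0 rkout [ 0.603 -0.323  0.093] [-20.5  62.7  70.7 127.6 -18.7] 0.008
-8 pre [ 0.63  -0.014  0.093] [  3.9  56.7  59.  126.5 -11.4] 0.0
-8 pre2 [ 0.647 -0.011  0.118] [  4.1  59.7  67.8 130.5 -11.5] 0.022
-8 grasp [0.617 0.062 0.093] [  9.5  55.9  57.6 126.7  -8.3] 0.0
-8 grasp68 [0.615 0.062 0.091] [  9.5  55.4  56.5 126.   -8.3] 0.0
-8 lift [0.6   0.059 0.117] [  9.5  52.1  53.7 126.6  -8.3] 0.0
-8 lift2 [0.56  0.052 0.146] [  9.5  43.7  43.2 124
[... 382 characters left out ...]
  54.8  55.4 124.6 -17.1] 0.0
-15 pre2 [ 0.647 -0.013  0.118] [  6.3  59.7  66.6 130.5 -17.2] 0.007
-15 grasp [0.617 0.06  0.094] [ 11.9  55.2  55.8 126.  -13.9] 0.0
-15 grasp68 [0.615 0.059 0.091] [ 11.9  54.8  54.7 125.4 -13.9] 0.0
-15 lift [0.601 0.057 0.118] [ 11.9  51.4  52.  126.  -13.9] 0.0
-15 lift2 [0.56  0.05  0.146] [ 12.   43.2  41.8 124.1 -13.8] 0.0
-15 mid [ 0.594 -0.144  0.146] [ -3.5  45.2  45.7 121.8 -22.3] 0.0
-15 rk [ 0.534 -0.269  0.151] [-13.5  34.4  30.5 111.7 -28.7] 0.0
-15 rk1 [ 0.595 -0.255  0.107] [-11.4  44.5  41.2 113.3 -27.8] 0.0
-15 rk2 [ 0.588 -0.257  0.094] [-11.6  43.4  37.9 111.1 -27.9] 0.0
-15 rkout [ 0.604 -0.328  0.094] [-16.5  48.4  46.4 112.  -30. ] 0.0
```

```bash
cat > m1.py <<'E'
from wp import *
xs=-np.array([.985,.1725,0]); dn=np.array([0,0,-1.])
if __name__=="__main__":
  o=bot.get_obs(); R0=R.from_euler("xyz",o["tcp_rot"],degrees=True)
  for s in(1,-1):
    W1=(np.array([.47,.02,.26]),ori(dn,s*xs)); delta(*W1)
    p2,z2=pose(S,-10,.23,.085,.09); W2=(p2,ori(z2,s*S["n"])); delta(*W2,*W1)
    print("z along the way",[(R.from_rotvec((W1[1]*R0.inv()).as_rotvec()*t)*R0).apply([0,0,1]).round(2) for t in(.25,.5,.75)])
  for nm,f,y,h,g in(("pre2",S,.23,.085,.09),("pre",S,.23,.077,.0025),("grasp",S,.153,.077,.0025),("rk2",K_,.067,.077,.0025),("rkout",K_,.067,.14,.003)):
    p,zt=pose(f,-10,y,h,g); q,c=ik(p,zt); print(nm,p.round(4),q.round(1),c.round(3))
E
python3 m1.py
```

```text
t 6.55 pos [0.4956 0.2135 0.1468] rpy [-179.83   54.76 -170.05] q [ 33.19 -48.55 -56.81  29.34 -18.97  13.93] -> p [0.47 0.02 0.26] lin cm [ -2.56 -19.35  11.32] rot [-0.8612  0.608   1.4403] deg 102.3 F [-0.1  0.6  0.2]
t 6.55 pos [0.4956 0.2135 0.1468] rpy [-179.83   54.76 -170.05] q [ 33.19 -48.55 -56.81  29.34 -18.97  13.93] -> p [ 0.5679 -0.0256  0.156 ] lin cm [  9.79  -4.56 -10.4 ] rot [-0.2718  0.5714  0.0536] deg 36.4 F [-0.1  0.6  0.2]
z along the way [array([ 0.63,  0.26, -0.73]), array([ 0.41,  0.27, -0.87]), array([ 0.19,  0.18, -0.97])]
t 6.55 pos [0.4956 0.2135 0.1468] rpy [-179.83   54.76 -170.05] q [ 33.19 -48.55 -56.81  29.34 -18.97  13.93] -> p [0.47 0.02 0.26] lin cm [ -2.56 -19.35  11.32] rot [ 0.6078  0.861  -1.4381] deg 102.2 F [-0.1  0.6  0.2]
t 6.55 pos [0.4956 0.2135 0.1468] rpy [-179.83   54.76 -170.05] q [ 33.19 -48.55 -56.81  29.34 -18.97  13.93] -> p [ 0.5679 -0.0256  0.156 ] lin cm [  9.79  -4.56 -10.4 ] rot [-0.2718  0.5714  0.0536] deg 36.4 F [-0.1  0.6  0.2]
z along the way [array([ 0.68, -0.03, -0.73]), array([ 0.48, -0.12, -0.87]), array([ 0.24, -0.11, -0.97])]
pre2 [ 0.5679 -0.0256  0.156 ] [  4.1  42.9  43.1 124.2 -13.3] 0.0
pre [ 0.6339 -0.014   0.0992] [  4.6  57.4  60.8 127.5 -13.1] 0.0
grasp [0.6206 0.0619 0.0992] [ 10.2  57.   59.8 127.9  -9.9] 0.0
rk2 [ 0.5911 -0.2543  0.0992] [-12.9  47.   44.5 115.6 -23.9] 0.0
rkout [ 0.6259 -0.2461  0.1511] [-11.8  56.6  66.2 128.1 -23.3] 0.0
```

play_rows(targets=[{"linear": [0,-0.5,0.7],"delta_rot": [0.03,0.04,-0.07],"grip": 0},{"linear": [0,-1.5,2],"delta_rot": [0.076,0.108,-0.18],"grip": 0},{"linear": [0,-3,3.5],"delta_rot": [0.127,0.18,-0.3],"grip": 0},{"linear": [0,-5,5],"delta_rot": [0.177,0.25,-0.42],"grip": 0},{"linear": [0,-7,6.5],"delta_rot": [0.228,0.322,-0.54],"grip": 0},{"linear": [0,-9.5,8],"delta_rot": [0.279,0.394,-0.66],"grip": 0},{"linear": [-0.5,-12,9.5],"delta_rot": [0.329,0.466,-0.78],"grip": 0},{"linear": [-1,-14,10.5],"delta_rot": [0.38,0.538,-0.9],"grip": 0},{"linear": [-1.5,-16,11],"delta_rot": [0.43,0.61,-1.02],"grip": 0},{"linear": [-2,-17,11.3],"delta_rot": [0.456,0.646,-1.08],"grip": 0}])

```text
time: 7.55
ee_pos: [0.4761, 0.0417, 0.2594]
tcp_rot: [171.4, 12.1, 119.3]
wrist_force: [0.2, 0.2, 0.1]
opening: 0.0857
grasp_force: 0.0
```

Run:
```python
from m1 import *
delta(*(np.array([.48,.0,.24]),ori(dn,-xs)))
p2,z2=pose(S,-10,.23,.085,.09); delta(p2,ori(z2,-S["n"]))
```

```text
t 7.55 pos [0.4761 0.0417 0.2594] rpy [171.45  12.11 119.28] q [ 10.03 -16.79  -8.13  86.47  -8.44  68.93] -> p [0.48 0.   0.24] lin cm [ 0.39 -4.17 -1.94] rot [ 0.1496  0.212  -0.3516] deg 25.0 F [0.2 0.2 0.1]
t 7.55 pos [0.4761 0.0417 0.2594] rpy [171.45  12.11 119.28] q [ 10.03 -16.79  -8.13  86.47  -8.44  68.93] -> p [ 0.5679 -0.0256  0.156 ] lin cm [  9.18  -6.72 -10.34] rot [-0.2302  0.7269 -0.3602] deg 48.3 F [0.2 0.2 0.1]
```

play_rows(targets=[{"linear": [0.5,-2,-0.5],"delta_rot": [-0.02,0.06,-0.03],"grip": 0},{"linear": [1.5,-4,-1.5],"delta_rot": [-0.054,0.17,-0.084],"grip": 0},{"linear": [3,-6,-3],"delta_rot": [-0.09,0.285,-0.14],"grip": 0},{"linear": [5,-6.7,-5],"delta_rot": [-0.127,0.4,-0.2],"grip": 0},{"linear": [6.5,-6.7,-7],"delta_rot": [-0.163,0.515,-0.255],"grip": 0},{"linear": [8,-6.7,-9],"delta_rot": [-0.2,0.63,-0.31],"grip": 0},{"linear": [9.2,-6.7,-10.3],"delta_rot": [-0.23,0.727,-0.36],"grip": 0},{"linear": [9.2,-6.7,-10.3],"delta_rot": [-0.23,0.727,-0.36],"grip": 0},{"linear": [9.2,-6.7,-10.3],"delta_rot": [-0.23,0.727,-0.36],"grip": 0}])

```text
time: 8.45
ee_pos: [0.5679, -0.0242, 0.1508]
tcp_rot: [-144.2, 7.9, 106.1]
wrist_force: [-1.1, 0.6, 0.4]
opening: 0.0854
grasp_force: 0.0
```

```bash
python3 - <<'E'
from m1 import *
p,z=pose(S,-10,.23,.077,.0025); delta(p,ori(z,-S["n"]))
p,z=pose(S,-10,.153,.077,.0025); delta(p,ori(z,-S["n"]))
a=bot.camera("scene"); save(a,"s3.png")
E
python3 pan.py
```

```text
t 8.45 pos [ 0.5679 -0.0242  0.1508] rpy [-144.19    7.91  106.1 ] q [  4.18  42.43  41.62 123.56 -13.29  84.77] -> p [ 0.6339 -0.014   0.0992] lin cm [ 6.6   1.02 -5.17] rot [-0.0027 -0.0074 -0.0055] deg 0.6 F [-1.1  0.6  0.4]
t 8.45 pos [ 0.5679 -0.0242  0.1508] rpy [-144.19    7.91  106.1 ] q [  4.18  42.43  41.62 123.56 -13.29  84.77] -> p [0.6206 0.0619 0.0992] lin cm [ 5.27  8.61 -5.17] rot [-0.0027 -0.0074 -0.0055] deg 0.6 F [-1.1  0.6  0.4]
tcp y,n,up [0.2319, 0.0886, 0.0645] [-0.6  0.7  1.4] 8.5
top 0.71 481 y [-0.0044  0.0456] up [0.0011 0.1029] n 0.0052 normal [-0.812 -0.135  0.568]
scene 0.7 722 y [-0.0003  0.1751] up [-0.0587  0.1027] n 0.0059 normal [-0.798 -0.14   0.587]
```

View pics/s3.png

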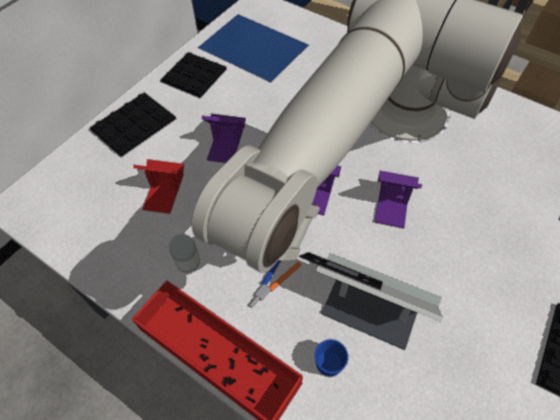

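The panel's end sticks out past the stand at (305,260). The wrist hovers over (250,215), well above the rack and cutters. Next I move down to the panel plane beyond its end, then sideways over the overhang.

play_rows(targets=[{"linear": [1,0.15,-0.8],"delta_rot": [0,0,0],"grip": 0},{"linear": [2.5,0.4,-2],"delta_rot": [0,0,0],"grip": 0},{"linear": [4,0.6,-3.1],"delta_rot": [0,0,0],"grip": 0},{"linear": [5.5,0.85,-4.3],"delta_rot": [0,0,0],"grip": 0},{"linear": [6.6,1.0,-5.1],"delta_rot": [0,0,0],"grip": 0},{"linear": [6.6,1.0,-5.1],"delta_rot": [0,0,0],"grip": 0}])

```text
time: 9.3
ee_pos: [0.6339, -0.0135, 0.1052]
tcp_rot: [-144.7, 8.0, 106.1]
wrist_force: [0.0, 0.4, 0.7]
opening: 0.0857
grasp_force: 0.0
```

Run:
```python
from m1 import *
p,z=pose(S,-10,.153,.077,.0025); delta(p,ori(z,-S["n"]))
```

```text
t 9.3 pos [ 0.6339 -0.0135  0.1052] rpy [-144.7     8.01  106.12] q [  4.63  56.42  59.39 126.89 -13.1   85.07] -> p [0.6206 0.0619 0.0992] lin cm [-1.33  7.54 -0.6 ] rot [-0.0034  0.0016 -0.0072] deg 0.5 F [0.  0.4 0.7]
```

play_rows(targets=[{"linear": [-0.05,0.3,-0.3],"delta_rot": [0,0,0],"grip": 0},{"linear": [-0.2,1.3,-0.6],"delta_rot": [0,0,0],"grip": 0},{"linear": [-0.5,2.8,-0.6],"delta_rot": [0,0,0],"grip": 0},{"linear": [-0.75,4.3,-0.6],"delta_rot": [0,0,0],"grip": 0},{"linear": [-1.0,5.7,-0.6],"delta_rot": [0,0,0],"grip": 0},{"linear": [-1.2,6.8,-0.6],"delta_rot": [0,0,0],"grip": 0},{"linear": [-1.33,7.5,-0.6],"delta_rot": [0,0,0],"grip": 0},{"linear": [-1.33,7.5,-0.6],"delta_rot": [0,0,0],"grip": 0}])

```text
time: 10.1
ee_pos: [0.6201, 0.0626, 0.0991]
tcp_rot: [-144.6, 8.0, 106.2]
wrist_force: [0.5, -0.4, -0.2]
opening: 0.0853
grasp_force: 0.0
```

```bash
python3 - <<'E'
from m1 import *
p,z=pose(S,-10,.153,.077,.0025); delta(p,ori(z,-S["n"]))
a=bot.camera("scene"); cv2.imwrite("pics/s4.png",cv2.resize(a["color"][180:330,220:450],(782,510),interpolation=cv2.INTER_CUBIC)[...,::-1])
E
python3 pan.py
```

```text
t 10.1 pos [0.6201 0.0626 0.0991] rpy [-144.61    8.    106.19] q [ 10.29  55.74  57.39 126.6   -9.93  89.78] -> p [0.6206 0.0619 0.0992] lin cm [ 0.06 -0.07  0.01] rot [-0.0032 -0.     -0.0083] deg 0.5 F [ 0.5 -0.4 -0.2]
tcp y,n,up [0.1563, 0.0028, 0.0579] [-0.  -0.6 -0.3] 10.15
top 0.71 267 y [0.1338 0.175 ] up [-0.0007  0.0998] n 0.0053 normal [-0.802 -0.158  0.577]
scene 0.93 383 y [-0.0016  0.0812] up [-0.0029  0.103 ] n 0.0059 normal [-0.799 -0.136  0.585]
```

View pics/s4.png

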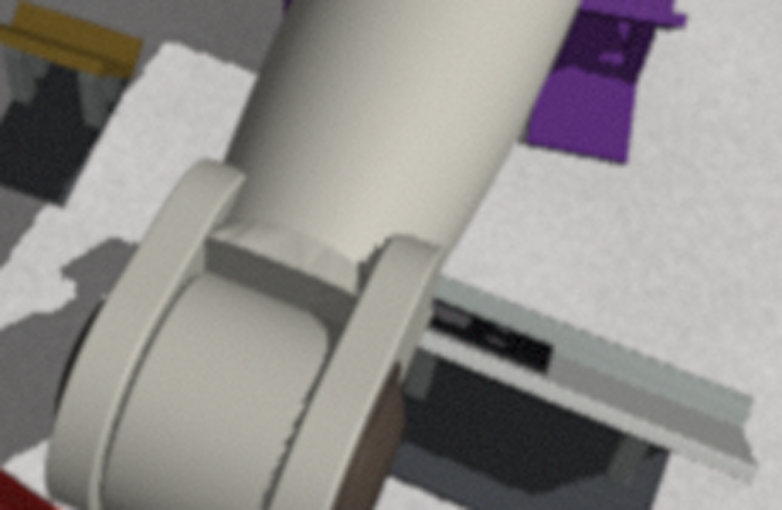

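The wrist hides the overhang, but the panel's rest still lies on the stand (black, about (500,335)). Poses agree to within 1 mm, so I close.

play_rows(force=70, targets=[{"linear": [0,0,0],"delta_rot": [-0.003,0,-0.008],"grip": 60},{"linear": [0,0,0],"delta_rot": [-0.003,0,-0.008],"grip": 120},{"linear": [0,0,0],"delta_rot": [-0.003,0,-0.008],"grip": 170},{"linear": [0,0,0],"delta_rot": [-0.003,0,-0.008],"grip": 210},{"linear": [0,0,0],"delta_rot": [-0.003,0,-0.008],"grip": 230},{"linear": [0,0,0],"delta_rot": [-0.003,0,-0.008],"grip": 245},{"linear": [0,0,0],"delta_rot": [-0.003,0,-0.008],"grip": 255},{"linear": [0,0,0],"delta_rot": [-0.003,0,-0.008],"grip": 255},{"linear": [0,0,0],"delta_rot": [-0.003,0,-0.008],"grip": 255},{"linear": [0,0,0],"delta_rot": [-0.003,0,-0.008],"grip": 255}])

```text
time: 11.35
ee_pos: [0.6191, 0.0612, 0.1]
tcp_rot: [-144.4, 8.1, 105.7]
wrist_force: [-8.3, -1.3, 3.3]
opening: 0.0043
grasp_force: 68.1
```

```bash
python3 pan.py
python3 - <<'E'
from m1 import *
p,z=pose(S,-10,.153,.087,.02); delta(p,ori(z,-S["n"]))
p,z=pose(S,-10,.153,.087,.085); delta(p,ori(z,-S["n"]))
E
```

```text
tcp y,n,up [0.1567, 0.0043, 0.0581] [-8.3 -1.3  3.3] 11.35
top 0.53 244 y [0.1359 0.1736] up [0.0036 0.1004] n 0.0054 normal [-0.808 -0.149  0.57 ]
scene 0.69 347 y [-0.0009  0.0787] up [0.0018 0.1029] n 0.0064 normal [-0.796 -0.141  0.589]
t 11.55 pos [0.6191 0.0612 0.1   ] rpy [-144.41    8.14  105.69] q [ 10.14  55.9   57.64 126.95  -9.85  90.19] -> p [0.6122 0.0604 0.1174] lin cm [-0.7  -0.08  1.74] rot [ 0.0002 -0.0026  0.001 ] deg 0.2 F [-8.6 -0.7  2.8]
t 11.55 pos [0.6191 0.0612 0.1   ] rpy [-144.41    8.14  105.69] q [ 10.14  55.9   57.64 126.95  -9.85  90.19] -> p [0.5597 0.0512 0.1547] lin cm [-5.94 -1.    5.47] rot [ 0.0002 -0.0026  0.001 ] deg 0.2 F [-8.6 -0.7  2.8]
```

Gripped (68 N, 4.3 mm opening). Now the lift: first up and slightly out, then further out.

play_rows(targets=[{"linear": [-0.2,-0.02,0.3],"delta_rot": [0,0,0],"grip": 255},{"linear": [-0.4,-0.05,0.8],"delta_rot": [0,0,0],"grip": 255},{"linear": [-0.7,-0.08,1.4],"delta_rot": [0,0,0],"grip": 255},{"linear": [-1.2,-0.2,2.0],"delta_rot": [0,0,0],"grip": 255},{"linear": [-2.2,-0.4,2.8],"delta_rot": [0,0,0],"grip": 255},{"linear": [-3.4,-0.6,3.7],"delta_rot": [0,0,0],"grip": 255},{"linear": [-4.6,-0.8,4.6],"delta_rot": [0,0,0],"grip": 255},{"linear": [-5.6,-1.0,5.4],"delta_rot": [0,0,0],"grip": 255},{"linear": [-6.0,-1.0,6.0],"delta_rot": [0,0,0],"grip": 255},{"linear": [-6.0,-1.0,6.0],"delta_rot": [0,0,0],"grip": 255}])

```text
time: 12.55
ee_pos: [0.56, 0.0514, 0.1607]
tcp_rot: [-144.7, 8.2, 105.6]
wrist_force: [1.5, -0.3, -1.6]
opening: 0.0042
grasp_force: 68.6
```

```bash
cat > held.py <<'E'
from fit import *; from plan import *
# panel pose from depth: black points near expected place, in tool frame
def held(cams=("scene","top")):
    o=bot.get_obs(); Rt=R.from_euler("xyz",o["tcp_rot"],degrees=True); print(o["time"],o["opening"],o["grasp_force"],o["wrist_force"].round(1))
    for cam in cams:
        p=bot.camera(cam); r=bot.trace(p,"panel")
        if not r: print(cam,"none"); continue
        W=cloud(p); q=r[0]; P=W[q["pixels"]]; P=P[~np.isnan(P[:,0])]; T=Rt.inv().apply(P-o["ee_pos"])
        m=abs(T[:,1])<.02; P=P[m]
        if m.sum()<30: print(cam,"few",m.sum()); continue
        c,n,k=plane(P); P=P[k]; T=T[m][k]
        rect=cv2.minAreaRect((T[:,[0,2]]*1000).astype(np.float32))
        print(cam,round(q["conf"],2),k.sum(),"normal",n.round(3),"az",np.degrees(np.arctan2(n[1],n[0])).round(1),"el",np.degrees(np.arcsin(n[2])).round(1),"tool x",np.percentile(T[:,0],[1,99]).round(3),"tool z",np.percentile(T[:,2],[1,99]).round(3),"rect(mm,deg)",np.round(rect[0]),np.round(rect[1]),round(rect[2],1))
        B=cv2.boxPoints(rect)/1000; print("  corners z",[float(round((Rt.apply([b[0],np.median(T[:,1]),b[1]])+o["ee_pos"])[2],4)) for b in B])
    return p
if __name__=="__main__": held()
E
python3 held.py
python3 - <<'E'
from m1 import *
p,z=pose(S,-10,.153,.087,.09); delta(p,ori(z,-S["n"]))
p,z=pose(K_,-10,.067,.10,.085); delta(p,ori(z,-K_["n"])); print(ik(p,z))
a=bot.camera("top"); save(a,"t5.png")
E
```

```text
12.55 0.004163168296986629 68.55246305465698 [ 1.5 -0.3 -1.6]
scene 0.73 198 normal [-0.823 -0.142  0.551] az -170.2 el 33.4 tool x [0.078 0.168] tool z [-0.068  0.177] rect(mm,deg) [129.  56.] [245.  77.] 81.8
  corners z [0.1993, 0.1973, -0.0038, -0.0018]
top 0.54 310 normal [-0.805 -0.159  0.572] az -168.8 el 34.9 tool x [-0.023  0.032] tool z [-0.039  0.057] rect(mm,deg) [3. 7.] [104.  43.] 77.4
  corners z [0.1962, 0.1978, 0.1129, 0.1113]
t 12.75 pos [0.5604 0.0514 0.1584] rpy [-144.54    8.16  105.66] q [ 10.19  43.    43.33 125.42  -9.81  90.25] -> p [0.5557 0.0505 0.1576] lin cm [-0.47 -0.09 -0.09] rot [-0.0001 -0.0004  0.0012] deg 0.1 F [ 0.8 -1.1 -2. ]
t 12.75 pos [0.5604 0.0514 0.1584] rpy [-144.54    8.16  105.66] q [ 10.19  43.    43.33 125.42  -9.81  90.25] -> p [ 0.5382 -0.2667  0.1654] lin cm [ -2.22 -31.81   0.69] rot [-0.0001 -0.0005  0.0579] deg 3.3 F [ 0.8 -1.1 -2. ]
(array([-14.88566641,  37.88879737,  37.56778742, 117.01642207,
       -24.78918167]), np.float64(8.126084172476689e-05))
```

View pics/t5.png

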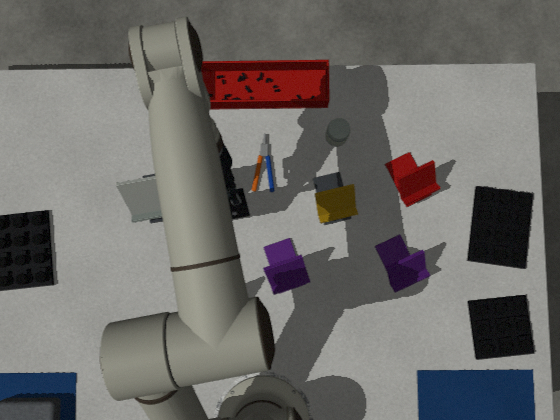

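The panel is off the stand and held at (225,190). Cutters, tub, can and rack are undisturbed. Next is the carry in -y, in front of the rack.

play_rows(targets=[{"linear": [-0.1,-0.5,0.1],"delta_rot": [0,0,0],"grip": 255},{"linear": [-0.2,-1.5,0.2],"delta_rot": [0,0,0.003],"grip": 255},{"linear": [-0.3,-3.2,0.5],"delta_rot": [0,0,0.006],"grip": 255},{"linear": [-0.4,-5.4,0.7],"delta_rot": [0,0,0.01],"grip": 255},{"linear": [-0.6,-7.8,0.7],"delta_rot": [0,0,0.015],"grip": 255},{"linear": [-0.8,-10.2,0.7],"delta_rot": [0,0,0.02],"grip": 255},{"linear": [-1.0,-12.6,0.7],"delta_rot": [0,0,0.025],"grip": 255},{"linear": [-1.2,-15,0.7],"delta_rot": [0,0,0.03],"grip": 255},{"linear": [-1.3,-17,0.7],"delta_rot": [0,0,0.034],"grip": 255},{"linear": [-1.4,-18.5,0.7],"delta_rot": [0,0,0.036],"grip": 255}])

```text
time: 13.8
ee_pos: [0.5457, -0.1361, 0.1665]
tcp_rot: [-144.6, 8.2, 107.6]
wrist_force: [0.5, -0.1, -2.1]
opening: 0.0043
grasp_force: 68.5
```

play_rows(targets=[{"linear": [-0.1,-1.5,0],"delta_rot": [0,0,0.003],"grip": 255},{"linear": [-0.2,-3.5,0],"delta_rot": [0,0,0.007],"grip": 255},{"linear": [-0.4,-5.7,0],"delta_rot": [0,0,0.011],"grip": 255},{"linear": [-0.5,-7.9,0],"delta_rot": [0,0,0.015],"grip": 255},{"linear": [-0.65,-10,0],"delta_rot": [0,0,0.018],"grip": 255},{"linear": [-0.75,-11.7,0],"delta_rot": [0,0,0.02],"grip": 255},{"linear": [-0.8,-12.8,0],"delta_rot": [0,0,0.022],"grip": 255},{"linear": [-0.8,-13.3,0],"delta_rot": [0,0,0.022],"grip": 255},{"linear": [-0.8,-13.3,0],"delta_rot": [0,0,0.022],"grip": 255}])

```text
time: 14.7
ee_pos: [0.5382, -0.2669, 0.166]
tcp_rot: [-144.6, 8.2, 109.0]
wrist_force: [-0.6, -0.2, -1.5]
opening: 0.0041
grasp_force: 68.5
```

```bash
python3 held.py
python3 - <<'E'
from m1 import *
p,z=pose(K_,-10,.067,.10,.085); delta(p,ori(z,-K_["n"]))
p,z=pose(K_,-10,.067,.10,.006); delta(p,ori(z,-K_["n"])); print(ik(p,z))
a=bot.camera("top"); b=bot.camera("scene")
i=np.hstack([cv2.resize(a["color"][110:310,260:450],(380,400)),cv2.resize(b["color"][90:290,100:300],(400,400))]); cv2.imwrite("pics/6.png",i[...,::-1])
W=cloud(a); r=[q for q in bot.trace(a,"rack")]
print([(np.nanmedian(W[q["pixels"]],0).round(3),q["conf"]) for q in r])
E
```

```text
14.7 0.004077438060711981 68.53577256202698 [-0.6 -0.2 -1.5]
scene 0.66 123 normal [-0.807 -0.195  0.558] az -166.4 el 33.9 tool x [0.032 0.161] tool z [-0.07   0.026] rect(mm,deg) [ 98. -17.] [ 92. 121.] 79.5
  corners z [0.2018, 0.2026, 0.1276, 0.1267]
top 0.61 380 normal [-0.794 -0.202  0.574] az -165.7 el 35.0 tool x [-0.021  0.046] tool z [-0.039  0.056] rect(mm,deg) [13.  5.] [103.  59.] 79.6
  corners z [0.202, 0.2024, 0.1181, 0.1178]
t 14.9 pos [ 0.5384 -0.2659  0.1661] rpy [-144.57    8.16  109.04] q [-14.82  37.28  36.6  116.66 -24.77  64.87] -> p [ 0.5382 -0.2667  0.1654] lin cm [-0.02 -0.07 -0.08] rot [-0.0003 -0.     -0.001 ] deg 0.1 F [ 0.4  0.  -1.6]
t 14.9 pos [ 0.5384 -0.2659  0.1661] rpy [-144.57    8.16  109.04] q [-14.82  37.28  36.6  116.66 -24.77  64.87] -> p [ 0.6012 -0.2519  0.12  ] lin cm [ 6.28  1.4  -4.61] rot [-0.0003 -0.     -0.001 ] deg 0.1 F [ 0.4  0.  -1.6]
(array([-12.6040846 ,  49.07758385,  50.17142766, 119.3409279 ,
       -23.72521157]), np.float64(8.126084172476072e-05))
[(array([0.346, 0.124, 0.012]), 0.79), (array([ 0.622, -0.387,  0.058]), 0.78), (array([ 0.41 , -0.354,  0.054]), 0.68), (array([ 0.428, -0.019,  0.009]), 0.65)]
```

View pics/6.png

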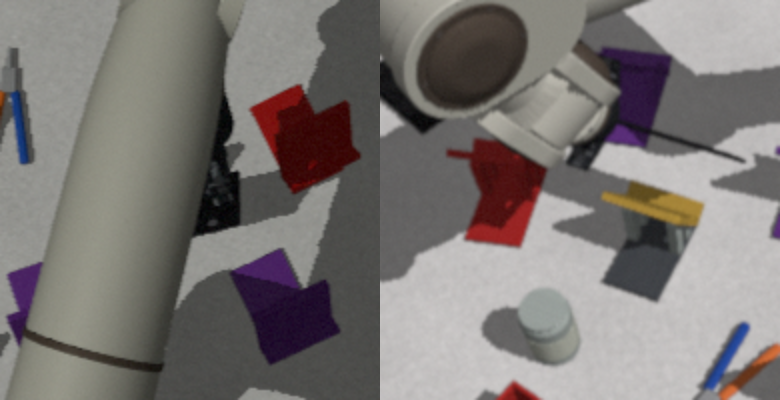

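The panel is held level: its edge line in the right half, (615,122)–(745,160), runs parallel to the yellow rack's top edge, and the fitted angle is 79.6° against 80° expected. I move in towards the face with the lower edge about 23 mm above the ledge.

play_rows(targets=[{"linear": [0.6,0.1,-0.4],"delta_rot": [0,0,0],"grip": 255},{"linear": [1.6,0.3,-1.1],"delta_rot": [0,0,0],"grip": 255},{"linear": [2.7,0.55,-1.9],"delta_rot": [0,0,0],"grip": 255},{"linear": [3.8,0.8,-2.7],"delta_rot": [0,0,0],"grip": 255},{"linear": [4.8,1.0,-3.5],"delta_rot": [0,0,0],"grip": 255},{"linear": [5.6,1.2,-4.1],"delta_rot": [0,0,0],"grip": 255},{"linear": [6.1,1.3,-4.5],"delta_rot": [0,0,0],"grip": 255},{"linear": [6.1,1.3,-4.5],"delta_rot": [0,0,0],"grip": 255}])

```text
time: 15.85
ee_pos: [0.5996, -0.2532, 0.1198]
tcp_rot: [-144.5, 8.1, 109.0]
wrist_force: [-0.3, -0.1, -1.6]
opening: 0.0047
grasp_force: 68.5
```

```bash
python3 held.py
python3 - <<'E'
from m1 import *
p,z=pose(K_,-10,.067,.10,.006); delta(p,ori(z,-K_["n"]))
for h in(.082,.077): p,z=pose(K_,-10,.067,h,.0035); delta(p,ori(z,-K_["n"]))
# panel ends relative to the rack
b=bot.camera("scene"); W=cloud(b)
from pan import panel
panel(K_)
for cam in ("scene","top"):
  b=bot.camera(cam); W=cloud(b); h=cv2.cvtColor(b["color"],cv2.COLOR_RGB2HSV); m=(h[...,0]>15)&(h[...,0]<32)&(h[...,1]>120)&(W[...,2]>.03); P=W[m]; P=P[~np.isnan(P[:,0])]; d=P-K_["c"]; print(cam,len(P),[np.percentile(d@K_[k],[1,50,99]).round(3) for k in("y","n","up")])
  cv2.imwrite("pics/7.png",cv2.resize(b["color"][110:240,150:350] ,(800,520),interpolation=cv2.INTER_CUBIC)[...,::-1]) if cam=="scene" else 0
E
```

```text
15.85 0.004716515236514781 68.52843403816223 [-0.3 -0.1 -1.6]
scene 0.77 272 normal [-0.782 -0.179  0.596] az -167.1 el 36.6 tool x [0.008 0.162] tool z [-0.068  0.038] rect(mm,deg) [80. -8.] [104. 161.] 82.6
  corners z [0.1615, 0.1557, 0.0707, 0.0765]
top 0.95 346 normal [-0.802 -0.203  0.562] az -165.8 el 34.2 tool x [-0.02   0.046] tool z [-0.033  0.056] rect(mm,deg) [13.  7.] [104.  55.] 76.5
  corners z [0.155, 0.1578, 0.0727, 0.0699]
t 16.05 pos [ 0.5991 -0.2538  0.1217] rpy [-144.6     8.19  108.97] q [-12.78  48.12  48.37 118.4  -23.8   66.92] -> p [ 0.6012 -0.2519  0.12  ] lin cm [ 0.21  0.19 -0.17] rot [0.     0.0006 0.    ] deg 0.0 F [-0.9 -0.  -0.5]
t 16.05 pos [ 0.5991 -0.2538  0.1217] rpy [-144.6     8.19  108.97] q [-12.78  48.12  48.37 118.4  -23.8   66.92] -> p [ 0.5931 -0.2538  0.1038] lin cm [-0.59 -0.   -1.78] rot [0.     0.0006 0.    ] deg 0.0 F [-0.9 -0.  -0.5]
t 16.05 pos [ 0.5991 -0.2538  0.1217] rpy [-144.6     8.19  108.97] q [-12.78  48.12  48.37 118.4  -23.8   66.92] -> p [ 0.5903 -0.2545  0.0997] lin cm [-0.87 -0.07 -2.19] rot [0.     0.0006 0.    ] deg 0.0 F [-0.9 -0.  -0.5]
tcp y,n,up [0.0716, 0.0091, 0.0813] [-0.  -0.3 -1.2] 16.1
top 0.73 345 y [0.0333 0.0891] up [0.0275 0.1203] n 0.0101 normal [-0.802 -0.183  0.569]
scene 0.51 176 y [-0.0877  0.0507] up [0.0487 0.1264] n 0.0104 normal [-0.783 -0.176  0.597]
scene 402 [array([-0.067, -0.006,  0.048]), array([-0.008,  0.003,  0.02 ]), array([-0.005,  0.06 ,  0.123])]
top 163 [array([-0.268,  0.034,  0.103]), array([-0.002,  0.015,  0.463]), array([-0.212,  0.001,  0.506])]
```

View pics/7.png

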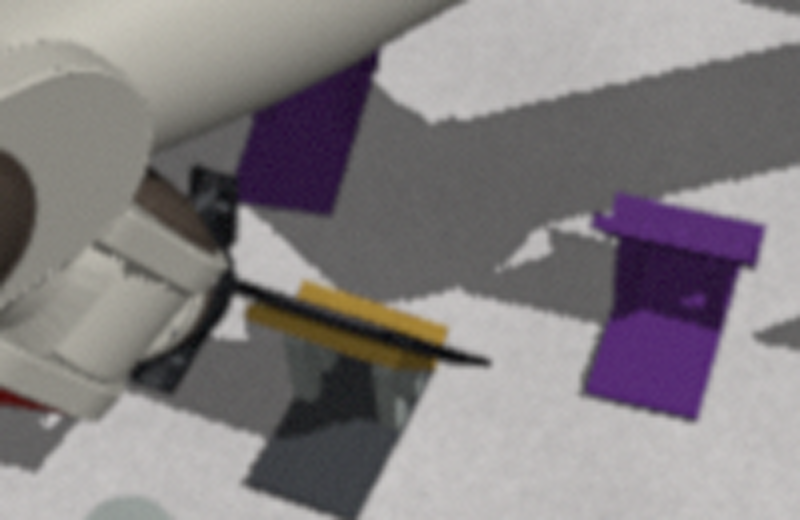

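The panel (black strip from (235,285) to (490,362)) lies centred above the yellow ledge, ends at y −88 and +89 mm, about 5 mm off the face. Now I lower it.

play_rows(targets=[{"linear": [0.12,0.03,-0.09],"delta_rot": [0,0,0],"grip": 255},{"linear": [0.07,0.02,-0.4],"delta_rot": [0,0,0],"grip": 255},{"linear": [-0.1,-0.02,-0.7],"delta_rot": [0,0,0],"grip": 255},{"linear": [-0.3,-0.06,-1.0],"delta_rot": [0,0,0],"grip": 255},{"linear": [-0.5,-0.11,-1.27],"delta_rot": [0,0,0],"grip": 255},{"linear": [-0.71,-0.16,-1.56],"delta_rot": [0,0,0],"grip": 255},{"linear": [-0.77,-0.17,-1.64],"delta_rot": [0,0,0],"grip": 255},{"linear": [-0.77,-0.17,-1.64],"delta_rot": [0,0,0],"grip": 255}])

```text
time: 17.2
ee_pos: [0.5913, -0.2554, 0.1047]
tcp_rot: [-144.6, 8.2, 109.0]
wrist_force: [0.4, 1.2, -1.4]
opening: 0.0042
grasp_force: 68.5
```

Run:
```python
from pan import *
panel(K_)
```

```text
tcp y,n,up [0.0714, 0.0058, 0.0628] [ 0.4  1.2 -1.4] 17.2
top 0.96 400 y [0.0302 0.0895] up [0.0029 0.1045] n 0.0066 normal [-0.803 -0.189  0.565]
scene 0.82 286 y [-0.0877  0.0873] up [-0.0645  0.1072] n 0.0071 normal [-0.783 -0.183  0.595]
```

play_rows(targets=[{"linear": [-0.04,-0.01,-0.1],"delta_rot": [0,0,0],"grip": 255},{"linear": [-0.08,-0.02,-0.19],"delta_rot": [0,0,0],"grip": 255},{"linear": [-0.13,-0.03,-0.28],"delta_rot": [0,0,0],"grip": 255},{"linear": [-0.16,-0.03,-0.34],"delta_rot": [0,0,0],"grip": 255},{"linear": [-0.16,-0.03,-0.34],"delta_rot": [0,0,0],"grip": 255}])

```text
time: 17.9
ee_pos: [0.5898, -0.2556, 0.1012]
tcp_rot: [-144.6, 8.2, 109.0]
wrist_force: [0.1, 0.2, -1.4]
opening: 0.0038
grasp_force: 68.5
```

Run:
```python
from pan import *
panel(K_)
```

```text
tcp y,n,up [0.0713, 0.005, 0.0591] [ 0.1  0.2 -1.4] 17.9
top 0.96 375 y [0.0335 0.0893] up [0.0016 0.101 ] n 0.0057 normal [-0.803 -0.189  0.566]
scene 0.55 254 y [-0.088   0.0631] up [0.0035 0.1041] n 0.0064 normal [-0.783 -0.18   0.595]
```

play_rows(targets=[{"linear": [-0.03,-0.01,-0.05],"delta_rot": [0,0,0],"grip": 255},{"linear": [-0.06,-0.01,-0.09],"delta_rot": [0,0,0],"grip": 255},{"linear": [-0.08,-0.02,-0.13],"delta_rot": [0,0,0],"grip": 255},{"linear": [-0.08,-0.02,-0.13],"delta_rot": [0,0,0],"grip": 255}])

```text
time: 18.5
ee_pos: [0.5892, -0.2559, 0.1004]
tcp_rot: [-144.6, 8.2, 109.0]
wrist_force: [1.5, -0.4, -0.3]
opening: 0.0041
grasp_force: 69.1
```

Run:
```python
from pan import *
panel(K_)
```

```text
tcp y,n,up [0.0714, 0.005, 0.058] [ 1.5 -0.4 -0.3] 18.5
top 0.84 327 y [0.0327 0.0897] up [0.001  0.0998] n 0.0058 normal [-0.798 -0.195  0.57 ]
scene 0.86 335 y [-0.0881  0.097 ] up [-0.065   0.1031] n 0.0064 normal [-0.783 -0.182  0.595]
```

play_rows(targets=[{"linear": [0,0,-0.05],"delta_rot": [0,0,0],"grip": 255},{"linear": [0,0,-0.1],"delta_rot": [0,0,0],"grip": 255},{"linear": [0,0,-0.1],"delta_rot": [0,0,0],"grip": 255}])

```text
time: 19.0
ee_pos: [0.5894, -0.2559, 0.1001]
tcp_rot: [-144.6, 8.2, 109.0]
wrist_force: [4.3, -0.8, 6.9]
opening: 0.0039
grasp_force: 70.1
```

Run:
```python
from pan import *
o=bot.get_obs(); print([float(round(o["wrist_force"]@K_[k],1)) for k in("y","n","up")]); panel(K_,("top",))
```

```text
[1.8, 0.7, 7.9]
tcp y,n,up [0.0715, 0.0048, 0.0579] [ 4.3 -0.8  6.9] 19.0
top 0.98 397 y [0.0322 0.0895] up [0.0004 0.1002] n 0.0056 normal [-0.799 -0.198  0.568]
```

The panel sits on the ledge (8 N). A small nudge onto the face, then I open gently.

play_rows(force=20, targets=[{"linear": [0.04,0.01,-0.01],"delta_rot": [0,0,0],"grip": 255},{"linear": [0.04,0.01,-0.01],"delta_rot": [0,0,0],"grip": 255},{"linear": [0.04,0.01,-0.01],"delta_rot": [0,0,0],"grip": 235},{"linear": [0.04,0.01,-0.01],"delta_rot": [0,0,0],"grip": 220},{"linear": [0.04,0.01,-0.01],"delta_rot": [0,0,0],"grip": 200},{"linear": [0.04,0.01,-0.01],"delta_rot": [0,0,0],"grip": 170},{"linear": [0.04,0.01,-0.01],"delta_rot": [0,0,0],"grip": 140},{"linear": [0.04,0.01,-0.01],"delta_rot": [0,0,0],"grip": 110},{"linear": [0.04,0.01,-0.01],"delta_rot": [0,0,0],"grip": 110}])

```text
time: 20.0
ee_pos: [0.5895, -0.2557, 0.0989]
tcp_rot: [-144.6, 8.2, 109.0]
wrist_force: [0.4, 0.1, -0.3]
opening: 0.0487
grasp_force: 0.0
```

Run:
```python
from pan import *
panel(K_)
from ik import ik
o=bot.get_obs();z=R.from_euler("xyz",o["tcp_rot"],degrees=True).apply([0,0,1])
for h in(.03,.05,.06,.07): p=o["ee_pos"]+h*K_["up"]; print(h,(h*100*K_["up"]).round(2),[np.round(v,2) for v in ik(p,z)])
```

```text
tcp y,n,up [0.0713, 0.0039, 0.0569] [ 0.4  0.1 -0.3] 20.0
top 0.66 295 y [0.0309 0.0897] up [-0.0015  0.0981] n 0.0053 normal [-0.805 -0.172  0.568]
scene 0.75 294 y [-0.088   0.0859] up [-0.0639  0.103 ] n 0.0056 normal [-0.784 -0.176  0.595]
0.03 [1.68 0.39 2.46] [array([-12.52,  50.25,  52.48, 120.5 , -23.68]), np.float64(0.0)]
0.05 [2.79 0.66 4.1 ] [array([-12.15,  53.43,  59.55, 124.53, -23.5 ]), np.float64(0.0)]
0.06 [3.35 0.79 4.91] [array([-11.97,  55.48,  63.91, 126.91, -23.42]), np.float64(0.0)]
0.07 [3.91 0.92 5.73] [array([-11.79,  58.11,  69.33, 129.77, -23.33]), np.float64(0.0)]
```

play_rows(targets=[{"linear": [0.3,0.07,0.4],"delta_rot": [0,0,0],"grip": 110},{"linear": [0.8,0.19,1.2],"delta_rot": [0,0,0],"grip": 110},{"linear": [1.5,0.35,2.2],"delta_rot": [0,0,0],"grip": 110},{"linear": [2.2,0.52,3.2],"delta_rot": [0,0,0],"grip": 110},{"linear": [2.9,0.68,4.2],"delta_rot": [0,0,0],"grip": 110},{"linear": [3.35,0.79,4.9],"delta_rot": [0,0,0],"grip": 110},{"linear": [3.35,0.79,4.9],"delta_rot": [0,0,0],"grip": 110}])

```text
time: 20.9
ee_pos: [0.6237, -0.2476, 0.1486]
tcp_rot: [-144.6, 8.2, 109.0]
wrist_force: [-0.0, -0.5, -0.7]
opening: 0.0487
grasp_force: 0.0
```

Run:
```python
from pan import *
from m1 import *
panel(K_)
delta(np.array([.50,-.25,.30]),ori(dn,-np.array([np.cos(np.radians(-166.8)),np.sin(np.radians(-166.8)),0])))
```

```text
tcp y,n,up [0.0713, 0.0036, 0.1178] [-0.  -0.5 -0.7] 20.9
top 0.7 683 y [0.0147 0.0891] up [0.0007 0.1007] n 0.0053 normal [-0.802 -0.187  0.567]
scene few [ 0.75968478 -0.18734902  0.08189069]
t 21.1 pos [ 0.6228 -0.2479  0.1475] rpy [-144.54    8.15  108.98] q [-11.97  55.19  62.78 126.11 -23.42  67.69] -> p [ 0.5  -0.25  0.3 ] lin cm [-12.28  -0.21  15.25] rot [ 0.3035 -0.5556 -0.0535] deg 36.4 F [0.1 0.4 0.1]
```

play_rows(targets=[{"linear": [-0.5,0,0.7],"delta_rot": [0,0,0],"grip": 110},{"linear": [-1.5,0,2],"delta_rot": [0.02,-0.04,0],"grip": 110},{"linear": [-3,0,4],"delta_rot": [0.07,-0.12,-0.01],"grip": 110},{"linear": [-5,0,6.5],"delta_rot": [0.12,-0.22,-0.02],"grip": 110},{"linear": [-7,0,9],"delta_rot": [0.18,-0.33,-0.03],"grip": 110},{"linear": [-9,0,11.5],"delta_rot": [0.24,-0.44,-0.04],"grip": 110},{"linear": [-11,0,13.5],"delta_rot": [0.28,-0.52,-0.05],"grip": 110},{"linear": [-12.3,0,15],"delta_rot": [0.3,-0.556,-0.054],"grip": 110},{"linear": [-12.3,0,15],"delta_rot": [0.3,-0.556,-0.054],"grip": 110}])

```text
time: 22.0
ee_pos: [0.4974, -0.2483, 0.3026]
tcp_rot: [179.7, 0.4, 103.0]
wrist_force: [0.5, -0.4, 0.6]
opening: 0.0486
grasp_force: 0.0
```

play_rows(targets=[{"linear": [-1,-1,0.5],"delta_rot": [0,0,0],"grip": 110},{"linear": [-3,-3,1.5],"delta_rot": [0,0,0],"grip": 110},{"linear": [-6,-6,2.5],"delta_rot": [0,0,0],"grip": 110},{"linear": [-9,-9,3.5],"delta_rot": [0,0,0],"grip": 110},{"linear": [-11,-11,4],"delta_rot": [0,0,0],"grip": 110},{"linear": [-12,-12,4],"delta_rot": [0,0,0],"grip": 110},{"linear": [-12,-12,4],"delta_rot": [0,0,0],"grip": 110}])

```text
time: 22.7
ee_pos: [0.3792, -0.369, 0.3366]
tcp_rot: [-179.9, 0.1, 103.0]
wrist_force: [-0.7, 0.5, -0.1]
opening: 0.0486
grasp_force: 0.0
```

Run:
```python
from pan import *
p=panel(K_)
a=bot.camera("top"); save(a,"t8.png")
```

```text
tcp y,n,up [0.1336, 0.3292, 0.1193] [-0.7  0.5 -0.1] 22.7
top 0.59 1918 y [-0.0895  0.0885] up [-0.0022  0.102 ] n 0.0052 normal [-0.799 -0.184  0.572]
scene 0.62 345 y [-0.088   0.1494] up [-0.0634  0.104 ] n 0.0056 normal [-0.782 -0.179  0.597]
```

View pics/t8.png

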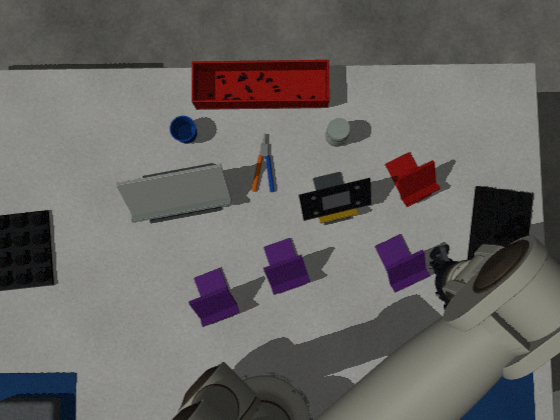

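The panel leans centred on the yellow rack at (336,199), with its ends at −89.5 and +88.5 mm. The stand is empty, the bystanders are unmoved and the arm is clear.

```bash
python3 -c "
from workcell import bot
print(bot.job_done())"
```

```text
the job is handed in; nothing more can be done
None
```

I slid the panel out to about a quarter overhang, pinched it and lifted it off. It now leans centred on the yellow rack's ledge (within about 1 mm), with the cutters, tub and can unmoved; I handed the job in at about 23 s, with no result shown.

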